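# Dust a mould half with the dauber and hold it flush

## Robot

A 6-joint arm with a two-finger parallel gripper is mounted at the origin on a cart in front of the work surface, level with it; the furniture and walls round the work are solid. World frame = base frame: x ahead of the robot, y to its left, z up, the work surface at z = 0. Lengths are in m, angles in rad, forces in N, time in s.
With the tool pointing down it reaches from about 0.275 to 0.975 m from the base axis. Payload 8.4 kg.
Tool frame: the origin (TCP) lies at the centre of the arm's flange, where the gripper is bolted on; the fingertips stand 190 mm ahead of it and the grasp point (between the pads) lies 171 mm ahead of it; z points along the fingers, y is the direction in which the jaws open and shut (so a half turn about z gives the same grasp; the last joint's range is limited). The gripper opens to 92 mm and grips with 3 to 60 N. Pads are 20 mm wide; open, the fingers measure 128 mm over their backs; the gripper's body (75 mm by 189 mm) begins 69 mm behind the grasp point.
Start: joints at [1.188, 0.353, 1.633, -0, 1.155, -0.002], TCP at [0.232, 0.58, 0.405] pointing down, gripper open.
Joint ranges: [-2.63, 2.63], [-0.92, 2.1], [0.06, 2.66], [-1.3, 4.44], [0, 2.69], [-3.02, 3.02]. Speed limits (rad/s): [2.22, 2.22, 2.79, 3.14, 3.14, 3.14].

## Interface

Orientations are given as a 3x3 rotation matrix whose columns are the frame's x, y, z axes.
In Python, from station import manip gives the robot as it stands.
- The arm moves only by the tool jog_arm, never from a script. Its argument "plan" is a list of rows, each an object with "slide": the shift along the tool's x, y, z in mm, a list of three; "twist": the turn about the tool's z in degrees; "fingers": the opening in per cent of the stroke, from 0 (shut) to 100 (fully open). In form: [{"slide": [x, y, z], "twist": twist, "fingers": fingers}, ...]. A call has 1 to 5 rows; each row is the pose to reach, as a shift and turn from the pose measured when the call began, along the tool's axes at that moment; what a row does not reach only later rows make up. A row lasts 1/10 s, in which the tool goes at most 50 mm and 8.59 degrees, less where a joint would pass 70% of its speed; a pose out of reach is approached as far as the arm can. A call with a gripper value outside its range is refused whole. The fingers move at their own pace and stop on an object; "squeeze" is the grip in N (left out, the last holds). Time passes only in rows, so rows that repeat a pose let the fingers close. It gives the time, the measured TCP pose, the force and the opening at its end, in the units of the state.
- manip.observe(): the state, without advancing time (a new reading comes with each control period).
- manip.camera(name): name is "scene" or "top" or "wrist"; returns a dict with "pixels" (480x640x3 uint8, red, green, blue), "vfov" (degrees; the focal length in pixels is half the picture's height over the tangent of half this angle, whatever the lens; pixels are square), "cx", "cy" (the principal point, pixels), "xyz" and "rotation" of the camera in the world; the wrist camera has in their place "hand_eye" (4x4, takes a point from camera to tool coordinates, whose origin is the TCP and whose axes are the flange's). Camera axes: x right, y up, looking along -z (the intrinsics and any distortion apply to the point x, -y, -z); pixel columns grow to the right and rows downward; lengths in m; the calibration is good to about 2 mm. A picture is of the moment at which its call begins: read the wrist's pose just before it. There is no depth.
- manip.job_done(): hands the job in, once; it reports no verdict.
The state is a dict: "time": time; "qpos": joint angles; "qd": joint speeds; "effort": joint torques, N m; "eef_pos": TCP position; "eef_rot": TCP orientation; "ft_force": force on the tool from outside, world axes, zero at the start; "torque": the same for the moment, N m; "width": opening from 0.0 (shut) to 1.0 (fully open).
Only numpy, scipy, OpenCV 4.12 (cv2) and the standard library are available. Lean on these libraries where they do the work, as an engineer would, in place of code of your own. Each camera call takes 0.05 s, during which the arm holds its last target. There are 200 camera calls.

## Task

Pick up the dauber by its wooden handle and dip its pad well down into the round white pot for a moment, then lift it clear. Then tilt the dauber to match the slope of the opened mould half on the easel and press its pad gently, flat and flush, onto the middle of the mould's upper face. Finish while still gripping the dauber and holding it there with a light push; do not let go, and leave the pot standing, the easel's slope and everything else as they are.

Things in the scene. Friction and masses are not known exactly. Their poses are not given: they have to be found in the camera images.
- dauber: hand dauber, standing upright on its pad at the start; total height 110 mm, 100 g. Origin at the centre of the underside of the pad, z up along the handle. Square wooden handle 18 x 18 mm (sides parallel to the body's x and y) from 32 to 110 mm above the origin; below it a metal ferrule 25 mm across and a round felt-faced pad 36 mm in diameter, 11 mm thick. The pad is sprung along the handle: it starts to give at 1 N and sinks 1 mm per further 1 N, to a stop after 8 mm (9 N)
- pad_face (a point): centre of the flat underside of the dauber's round pad (36 mm in diameter); the point's z axis points up along the handle
- powder_pot: open round white pot, loose, 150 g, 71 mm across the rim, 45 mm high, floor 4 mm thick, inside about 60 mm wide at the rim and 45 mm at the floor; empty. Origin at the centre of its underside, z up; it stands on a 2 mm cover sheet, as does the dauber
- easel: fixed aluminium easel, base plate 150 x 130 mm on four rubber feet; on it a plate hinged along its low front edge and set to a slope that differs from run to run (about 14 to 28 degrees), held by stiff clamp friction. Origin at the centre of the feet's underside, 2 mm above the bench top on a thin cover sheet, x from the low front edge (toward the robot) to the high rear edge
- mould_face (a point): centre of the sloped upper face (pink) of the opened mould half that lies on the easel. The face is flat, 66 mm up the slope by 86 mm across. The point's z axis is the normal of the face, x points up the slope, y across it. The centre is some 69 to 77 mm above the bench; the rest of the easel stays below the plane of the face
- closed_mould: bystander: loose closed pink mould, 82 x 58 x 25 mm, origin at the centre of its underside
- scalpel: bystander: loose steel scalpel, 142 x 10 x 5 mm, lying along its x axis, origin at the middle of its underside
- wax_pattern: bystander: loose flat wax ring pattern, 36 x 46 x 4 mm, origin at the centre of its underside

How it is judged:
By the outcome, as a careful person would: the job done as asked, in the order asked, and still so for the second after the job is handed in, while the arm keeps its last pose, push and grip.
It also fails if it takes over 42 s, if anything falls off the work surface, if the arm or the gripper's body presses on something with over 40 N, if the wrist force passes 120 N, or if a joint passes its speed limit or range.

## Working session

There is one attempt and no reset: what is moved stays moved. The work goes in short steps, Python scripts to look and compute and a tool call to move; the robot and the scene stay as the last step left them, time stands still between calls to the robot, and variables do not carry over. Pictures are saved under pics/ and viewed, about 8 in all and at most 12, crops included, and the job is handed in when it is done.

Besides the shell and the picture viewer there is one more tool, called after "Request:" in YAML: its name, and indented under it one key for each argument. jog_arm: Moves the arm, as the interface text tells. Its arguments: {"type":"object","properties":{"plan":{"type":"array"},"squeeze":{"type":"number"}},"required":["plan"]}

```bash
ls; mkdir -p pics
cat > h.py <<'E'
import numpy as np, cv2
from station import manip
def shot(n,f):
    s=manip.observe(); c=manip.camera(n); cv2.imwrite('pics/'+f,c['pixels'][:,:,::-1]); np.save('pics/'+f+'.npy',np.array([dict(c,s=s)],dtype=object),allow_pickle=True); return c,s
E
python3 - <<'E'
from h import *
for n in('scene','top','wrist'):
    c,s=shot(n,n+'0.png'); print(n,{k:(np.round(v,4).tolist() if not isinstance(v,(str,)) else v) for k,v in c.items() if k!='pixels'})
print({k:np.round(v,4).tolist() for k,v in s.items()})
E
```

```text
pics
scene {'vfov': 57.6781, 'cx': 317.8575, 'cy': 243.6922, 'xyz': [-0.1579, -0.7077, 0.4631], 'rotation': [[0.5592, 0.3745, -0.7396], [-0.829, 0.2495, -0.5005], [-0.0029, 0.893, 0.45]]}
top {'vfov': 44.1712, 'cx': 323.9506, 'cy': 233.6076, 'xyz': [0.3177, -0.2806, 1.0409], 'rotation': [[0.0019, 0.9908, -0.1357], [-0.9999, 0.004, 0.015], [0.0154, 0.1356, 0.9906]]}
wrist {'vfov': 59.5627, 'cx': 316.5903, 'cy': 240.8917, 'hand_eye': [[-0.0012, 0.9624, 0.2717, 0.0757], [1.0, 0.0013, 0.0001, -0.0014], [-0.0002, 0.2717, -0.9624, 0.018], [0.0, 0.0, 0.0, 1.0]]}
{'time': 0.1, 'qpos': [1.1876, 0.3536, 1.6341, 0.0, 1.1552, -0.0024], 'qd': [0.0002, -0.0009, -0.0018, 0.0007, -0.0001, -0.001], 'effort': [-0.0019, -59.4904, -33.4938, 0.0698, 0.0184, -0.0], 'eef_pos': [0.2322, 0.58, 0.404], 'eef_rot': [[-0.9284, 0.3717, -0.0005], [0.3717, 0.9284, -0.0012], [0.0, -0.0013, -1.0]], 'ft_force': [-0.2296, -0.2499, 0.037], 'torque': [0.0194, 0.0255, -0.0128], 'width': 1.003}
```

View pics/scene0.png

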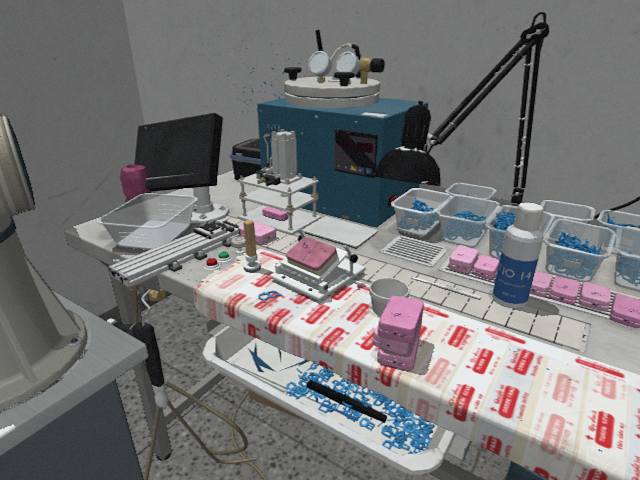

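View pics/top0.png

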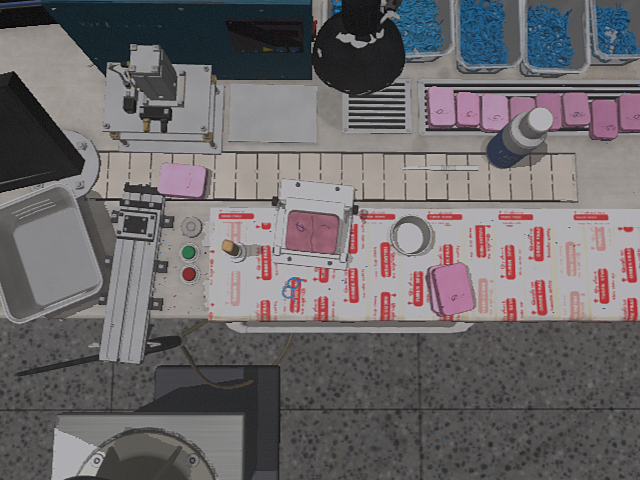

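```bash
cat >> h.py <<'E'
def load(f): return np.load('pics/'+f+'.npy',allow_pickle=True)[0]
def campose(c):
    if 'hand_eye' in c:
        T=np.eye(4);T[:3,:3]=c['s']['eef_rot'];T[:3,3]=c['s']['eef_pos'];M=T@np.array(c['hand_eye']);return M[:3,3],M[:3,:3]
    return np.array(c['xyz']),np.array(c['rotation'])
def F(c): return 240/np.tan(np.radians(c['vfov'])/2)
def ray(c,u,v):
    p,R=campose(c); return p,R@np.array([(u-c['cx'])/F(c),-(v-c['cy'])/F(c),-1])
def atz(c,u,v,z):
    p,d=ray(c,u,v); return p+d*(z-p[2])/d[2]
def proj(c,X):
    p,R=campose(c); q=R.T@(np.array(X)-p); return np.array([c['cx']+F(c)*q[0]/-q[2],c['cy']-F(c)*q[1]/-q[2]])
def tri(cs,uvs):
    A=np.zeros((3,3));b=np.zeros(3)
    for c,(u,v) in zip(cs,uvs):
        p,d=ray(c,u,v);d=d/np.linalg.norm(d);P=np.eye(3)-np.outer(d,d);A+=P;b+=P@p
    return np.linalg.solve(A,b)
E
python3 - <<'E'
from h import *
a=cv2.imread('pics/top0.png')[170:290,200:460]; a=cv2.resize(a,None,fx=3,fy=3,interpolation=cv2.INTER_CUBIC)
b=cv2.imread('pics/scene0.png')[210:330,230:430]; b=cv2.resize(b,None,fx=2,fy=2,interpolation=cv2.INTER_CUBIC)
o=np.zeros((600,780,3),np.uint8);o[:360]=a;o[360:,:400]=b
cv2.imwrite('pics/c0.png',o)
E
```

```text
(no output)
```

View pics/c0.png

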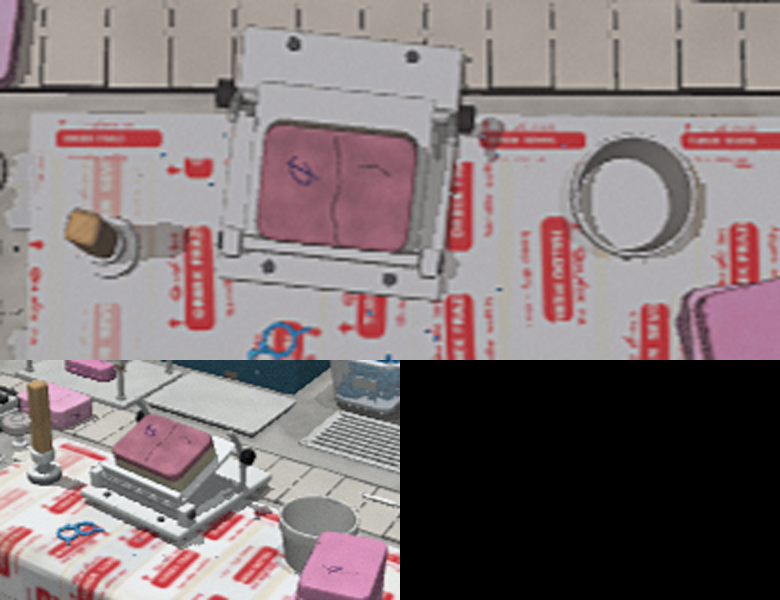

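Run:
```python
from h import *
t=load('top0.png');s=load('scene0.png')
cr=lambda x,y:(200+x/3,170+y/3); sc=lambda x,y:(230+x/2,210+(y-360)/2)
print('d top',atz(t,*cr(80,220),.112),'base',atz(t,*cr(112,255),.008), 'tri', tri([t,s],[cr(80,220),sc(38,382)]))
print('pot',atz(t,*cr(635,195),.047))
T=[(265,123),(415,128),(405,250),(257,238)];S=[(148,412),(217,437),(184,485),(113,450)]
P=np.array([tri([t,s],[cr(*a),sc(*b)]) for a,b in zip(T,S)]);print(P,P.mean(0))
n=np.linalg.svd(P-P.mean(0))[2][2];print(n*np.sign(n[2]))
```

```text
d top [ 0.42880603 -0.14116288  0.112     ] base [ 0.42075443 -0.14467163  0.008     ] tri [ 0.42982218 -0.14159503  0.10962466]
pot [ 0.45202117 -0.44473299  0.047     ]
[[ 0.48720154 -0.23668631  0.07849993]
 [ 0.48566809 -0.31962221  0.07430844]
 [ 0.42280305 -0.3181011   0.05028549]
 [ 0.42724743 -0.23405456  0.06046016]] [ 0.45573003 -0.27711604  0.06588851]
[-0.32651537 -0.06966978  0.94262073]
```

Request:
jog_arm:
  plan:
    - {"slide":[-150,-205,0],"twist":-22,"fingers":100}
    - {"slide":[-150,-205,0],"twist":-22,"fingers":100}
    - {"slide":[-150,-205,0],"twist":-22,"fingers":100}
    - {"slide":[-150,-205,0],"twist":-22,"fingers":100}
    - {"slide":[-150,-205,0],"twist":-22,"fingers":100}

```text
time: 0.65
eef_pos: [0.2942, 0.3361, 0.4042]
eef_rot: [[-1.0, -0.004, -0.0], [-0.004, 1.0, -0.001], [0.0, -0.001, -1.0]]
ft_force: [1.9, -0.5, 0.2]
width: 0.998
```

Request:
jog_arm:
  plan:
    - {"slide":[-60,-240,0],"twist":0,"fingers":100}
    - {"slide":[-60,-240,0],"twist":0,"fingers":100}
    - {"slide":[-60,-240,0],"twist":0,"fingers":100}
    - {"slide":[-60,-240,0],"twist":0,"fingers":100}
    - {"slide":[-60,-240,0],"twist":0,"fingers":100}

```text
time: 1.15
eef_pos: [0.3549, 0.0945, 0.4046]
eef_rot: [[-1.0, -0.004, 0.0], [-0.004, 1.0, -0.001], [-0.0, -0.001, -1.0]]
ft_force: [0.6, 0.5, -0.3]
width: 0.999
```

Request:
jog_arm:
  plan:
    - {"slide":[-50,-240,0],"twist":0,"fingers":100}
    - {"slide":[-50,-240,0],"twist":0,"fingers":100}
    - {"slide":[-50,-240,0],"twist":0,"fingers":100}
    - {"slide":[-50,-240,0],"twist":0,"fingers":100}
    - {"slide":[-50,-240,0],"twist":0,"fingers":100}

```text
time: 1.65
eef_pos: [0.4058, -0.1477, 0.405]
eef_rot: [[-1.0, -0.004, 0.001], [-0.004, 1.0, -0.001], [-0.001, -0.001, -1.0]]
ft_force: [0.5, -0.9, 0.4]
width: 1.002
```

Request:
jog_arm:
  plan:
    - {"slide":[-20,-60,0],"twist":0,"fingers":100}
    - {"slide":[-20,-60,0],"twist":0,"fingers":100}
    - {"slide":[-20,-60,0],"twist":0,"fingers":100}

```text
time: 1.95
eef_pos: [0.4263, -0.2092, 0.4047]
eef_rot: [[-1.0, -0.001, 0.001], [-0.001, 1.0, -0.001], [-0.001, -0.001, -1.0]]
ft_force: [-1.4, 0.1, 0.6]
width: 1.002
```

Run:
```python
from h import *
c,s=shot('wrist','w1.png');print(s['eef_pos'],s['eef_rot'],s['time'])
```

```text
[ 0.42630296 -0.20916484  0.40474043] [[-9.99999523e-01 -8.09645836e-04  5.46015251e-04]
 [-8.10134658e-04  9.99999271e-01 -8.95626881e-04]
 [-5.45289712e-04 -8.96068799e-04 -9.99999450e-01]] 1.95
```

View pics/w1.png

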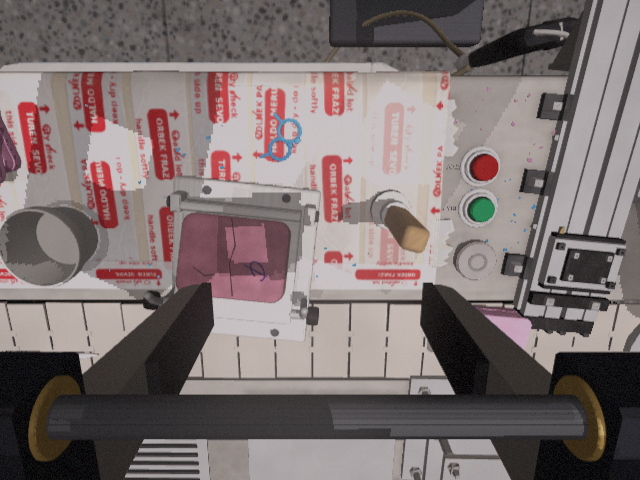

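Run:
```python
from h import *
a=cv2.imread('pics/w1.png'); 
p=cv2.resize(a[195:315,165:305],None,fx=4,fy=4,interpolation=cv2.INTER_CUBIC)
d=cv2.resize(a[180:260,365:435],None,fx=3,fy=3,interpolation=cv2.INTER_CUBIC)
q=cv2.resize(a[195:295,0:105],None,fx=2,fy=2,interpolation=cv2.INTER_CUBIC)
o=np.zeros((480,780,3),np.uint8);o[:480,:560]=p;o[:240,565:775]=d;o[250:450,565:775]=q;cv2.imwrite('pics/c1.png',o)
```

```text
(no output)
```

View pics/c1.png

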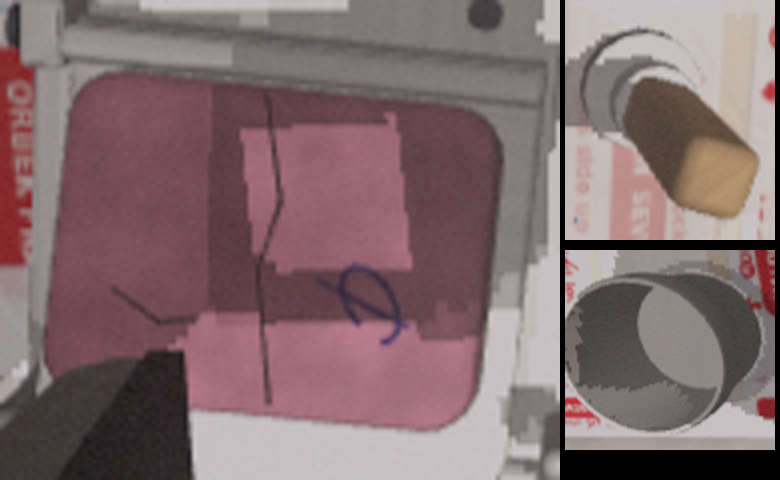

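Run:
```python
from h import *
from scipy.optimize import least_squares
t=load('top0.png');s=load('scene0.png');w=load('w1.png')
cr=lambda x,y:(200+x/3,170+y/3); sc=lambda x,y:(230+x/2,210+(y-360)/2)
wm=lambda x,y:(165+x/4,195+y/4); wd=lambda x,y:(365+(x-565)/3,180+y/3)
L=[(w,wm(76,67.6),-33,-43,1),(w,wm(507,109.5),-33,43,1),(w,wm(476,437),33,43,1),(w,wm(38,388),33,-43,1),
(t,cr(265,121),33,43,.7),(t,cr(417,127),33,-43,.7),(t,cr(407,252),-33,-43,.7),(t,cr(256,238),-33,43,.7),
(s,sc(148,412),33,43,.4),(s,sc(217,437),33,-43,.4),(s,sc(184,485),-33,-43,.4),(s,sc(113,450),-33,43,.4)]
def Rm(yaw,sl):
    x=np.array([np.cos(yaw)*np.cos(sl),np.sin(yaw)*np.cos(sl),np.sin(sl)]);y=np.array([-np.sin(yaw),np.cos(yaw),0]);return np.c_[x,y,np.cross(x,y)]
def res(p):
    R=Rm(p[3],p[4]);return np.concatenate([k*(proj(c,p[:3]+R@np.array([a,b,0])/1e3)-uv) for c,uv,a,b,k in L]+[[ (p[2]-.073)/.004]])
r=least_squares(res,[.456,-.277,.07,0,.33]);print('mould',r.x[:3],np.degrees(r.x[3:]),np.round(r.fun,1))
print('normal',Rm(*r.x[3:])[:,2])
C=[wd(693,138),wd(757,152),wd(737,217),wd(678,205)]
P=np.array([atz(w,*u,.112) for u in C]);print(P.round(4),P.mean(0))
for a,b in((0,1),(1,2),(3,2),(0,3)):
    e=P[b]-P[a];print(np.linalg.norm(e),np.degrees(np.arctan2(e[1],e[0])))
print('d',atz(w,*wd(716,177),.112),tri([w,t],[wd(716,177),cr(80,220)]))
print('pot',atz(w,39.5,247,.047))
```

```text
mould [ 0.45383164 -0.27714724  0.06845687] [-5.82908319 19.19747406] [ 0.5 -0.7 -0.  -0.6 -0.5 -0.3  0.5  1.8  0.5 -0.6  1.4  1.9  0.7 -0.2
  0.1 -0.7  0.3 -0.2 -0.1 -0.3 -1.8 -0.9 -1.1  0.4 -1.1]
normal [-0.32712475  0.03339589  0.94439087]
[[ 0.4174 -0.1498  0.112 ]
 [ 0.4206 -0.1352  0.112 ]
 [ 0.436  -0.1386  0.112 ]
 [ 0.4331 -0.1523  0.112 ]] [ 0.42675329 -0.14395655  0.112     ]
0.014968235275665204 77.45571595465347
0.015724984840417414 -12.710262006898969
0.013947294135683557 78.12333167385813
0.015917401570257284 -9.0276921095005
d [ 0.42645818 -0.14402742  0.112     ] [ 0.43136611 -0.13889896  0.09324573]
pot [ 0.45145963 -0.44548552  0.047     ]
```

Request:
jog_arm:
  plan:
    - {"slide":[0,66,0],"twist":8,"fingers":60}
    - {"slide":[0,66,0],"twist":12,"fingers":60}
    - {"slide":[0,66,40],"twist":12,"fingers":60}
    - {"slide":[0,66,75],"twist":12,"fingers":60}
    - {"slide":[0,66,75],"twist":12,"fingers":60}

```text
time: 2.5
eef_pos: [0.4233, -0.1392, 0.3265]
eef_rot: [[-0.979, 0.204, -0.007], [0.204, 0.979, 0.003], [0.008, 0.001, -1.0]]
ft_force: [0.7, -0.5, 0.3]
width: 0.601
```

Run:
```python
from h import *
c,s=shot('wrist','w2.png');print(s['eef_pos'],s['eef_rot'],s['time'])
```

```text
[ 0.42332854 -0.13923859  0.32647193] [[-0.97895351  0.20395319 -0.00728807]
 [ 0.20393975  0.97898012  0.00254933]
 [ 0.00765482  0.00100935 -0.99997019]] 2.5
```

View pics/w2.png

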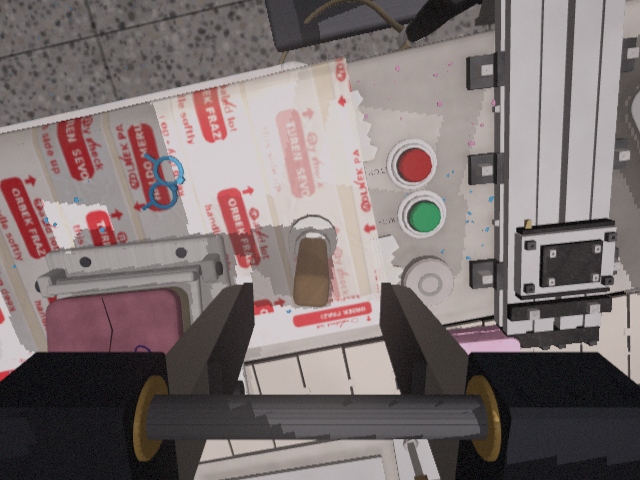

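Run:
```python
from h import *
a=cv2.imread('pics/w2.png')[205:320,270:350]
a=cv2.resize(a,None,fx=5,fy=5,interpolation=cv2.INTER_CUBIC)
cv2.imwrite('pics/c2.png',np.clip(a.astype(float)*1.5,0,255))
```

```text
[ WARN:0@0.731] global loadsave.cpp:1063 imwrite_ Unsupported depth image for selected encoder is fallbacked to CV_8U.
```

View pics/c2.png

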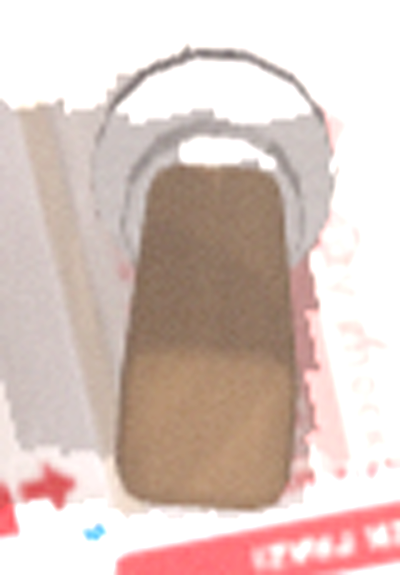

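Run:
```python
from h import *
w=load('w2.png');R=np.array(w['s']['eef_rot']);p=np.array(w['s']['eef_pos'])
for u,v,z in((311.6,291,.112),(312.6,239,.013)):
    X=atz(w,u,v,z);print(X,R.T@(X-p)*1e3)
s=manip.observe();print(s['eef_pos'],s['eef_rot'][2])
```

```text
[ 0.42653077 -0.14393311  0.112     ] [ -5.73397407  -4.15921738 214.43022837]
[ 0.42601376 -0.14409898  0.013     ] [ -6.01949893  -4.52696865 313.43062253]
[ 0.42440404 -0.13991514  0.32855331] [ 4.96704197e-03  6.57576958e-04 -9.99987448e-01]
```

Request:
jog_arm:
  plan:
    - {"slide":[-2.6,-3.7,10],"twist":3.5,"fingers":60}
    - {"slide":[-2.6,-3.7,50],"twist":3.5,"fingers":60}
    - {"slide":[-2.6,-3.7,81],"twist":3.5,"fingers":60}
    - {"slide":[-2.6,-3.7,81],"twist":3.5,"fingers":60}
    - {"slide":[-2.6,-3.7,81],"twist":3.5,"fingers":60}
  squeeze: 20

```text
time: 3.05
eef_pos: [0.4263, -0.1438, 0.249]
eef_rot: [[-0.965, 0.263, -0.004], [0.263, 0.965, 0.002], [0.005, 0.0, -1.0]]
ft_force: [0.9, 0.1, 0.3]
width: 0.601
```

Request:
jog_arm:
  plan:
    - {"slide":[0,0,0],"twist":0,"fingers":0}
    - {"slide":[0,0,0],"twist":0,"fingers":0}
    - {"slide":[0,0,0],"twist":0,"fingers":0}
    - {"slide":[0,0,0],"twist":0,"fingers":0}
    - {"slide":[0,0,0],"twist":0,"fingers":0}

```text
time: 3.55
eef_pos: [0.4264, -0.1438, 0.2493]
eef_rot: [[-0.965, 0.264, -0.004], [0.264, 0.965, 0.002], [0.004, 0.0, -1.0]]
ft_force: [-0.5, 0.7, -0.8]
width: 0.194
```

Request:
jog_arm:
  plan:
    - {"slide":[0,0,-30],"twist":0,"fingers":0}
    - {"slide":[0,0,-80],"twist":0,"fingers":0}
    - {"slide":[0,0,-130],"twist":0,"fingers":0}
    - {"slide":[-15,-40,-130],"twist":0,"fingers":0}
    - {"slide":[-30,-80,-130],"twist":0,"fingers":0}
  squeeze: 30

```text
time: 4.05
eef_pos: [0.4352, -0.2296, 0.3814]
eef_rot: [[-0.965, 0.261, -0.0], [0.261, 0.965, -0.0], [0.0, -0.0, -1.0]]
ft_force: [0.5, 0.5, -0.4]
width: 0.191
```

Request:
jog_arm:
  plan:
    - {"slide":[-15,-40,0],"twist":-4,"fingers":0}
    - {"slide":[-30,-80,0],"twist":-9.5,"fingers":0}
    - {"slide":[-45,-120,0],"twist":-9.5,"fingers":0}
    - {"slide":[-60,-160,0],"twist":-9.5,"fingers":0}
    - {"slide":[-68,-190,0],"twist":-9.5,"fingers":0}

```text
time: 4.55
eef_pos: [0.4511, -0.4332, 0.3811]
eef_rot: [[-0.995, 0.099, -0.0], [0.099, 0.995, -0.001], [0.0, -0.001, -1.0]]
ft_force: [0.9, -0.4, -1.2]
width: 0.192
```

Request:
jog_arm:
  plan:
    - {"slide":[0,0,0],"twist":0,"fingers":0}
    - {"slide":[0,0,0],"twist":0,"fingers":0}

```text
time: 4.75
eef_pos: [0.4507, -0.4335, 0.3803]
eef_rot: [[-0.995, 0.1, -0.001], [0.1, 0.995, 0.001], [0.001, 0.001, -1.0]]
ft_force: [0.2, -0.1, -1.2]
width: 0.193
```

Run:
```python
from h import *
c,s=shot('wrist','w3.png');shot('top','t3.png');print(s['eef_pos'],s['eef_rot'],s['time'])
a=cv2.imread('pics/w3.png')
b=cv2.imread('pics/t3.png')[165:305,340:480]
o=np.zeros((600,760,3),np.uint8); o[:420,:640]=a[:420];
b=cv2.resize(b,(180,180)); o[420:,:180]=b; cv2.imwrite('pics/c3.png',o)
```

```text
[ 0.45065034 -0.43353193  0.38025494] [[-9.94936633e-01  1.00495228e-01 -1.34329273e-03]
 [ 1.00494208e-01  9.94937316e-01  8.06843439e-04]
 [ 1.41757598e-03  6.67764956e-04 -9.99998772e-01]] 4.75
```

View pics/c3.png

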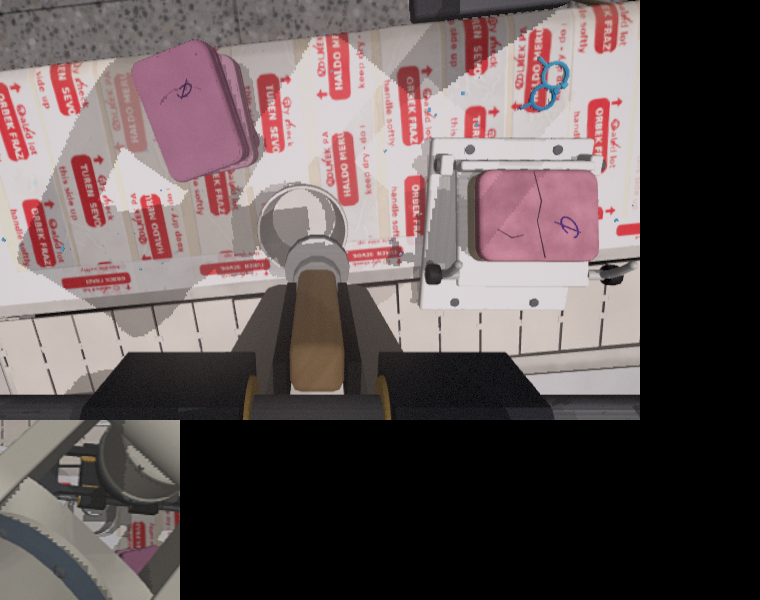

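```bash
cat > mf.py <<'E'
from h import *
from scipy.optimize import least_squares
w=load('w3.png');a=cv2.cvtColor(w['pixels'],cv2.COLOR_RGB2HSV)
m=cv2.inRange(a,(150,60,90),(179,170,255));m=cv2.morphologyEx(m,cv2.MORPH_CLOSE,np.ones((7,7)))
n,lab,st,ce=cv2.connectedComponentsWithStats(m);k=lab[215,525];print(st[k],ce[k])
cn=max(cv2.findContours((lab==k).astype(np.uint8),cv2.RETR_EXTERNAL,cv2.CHAIN_APPROX_NONE)[0],key=len)[:,0,:].astype(float)
x0,y0,W,H=st[k][:4]
def line(sel,ax):  # ax=0: x as fn of y
    q=cn[sel]; p=np.polyfit(q[:,1-ax],q[:,ax],1)
    for _ in range(3):
        e=abs(np.polyval(p,q[:,1-ax])-q[:,ax]);q=q[e<max(1,2*np.median(e))];p=np.polyfit(q[:,1-ax],q[:,ax],1)
    return p
my=(cn[:,1]>y0+15)&(cn[:,1]<y0+H-15);mx=(cn[:,0]>x0+18)&(cn[:,0]<x0+W-18)
l=line(my&(cn[:,0]<x0+W/2),0);r=line(my&(cn[:,0]>x0+W/2),0);t=line(mx&(cn[:,1]<y0+H/2),1);b=line(mx&(cn[:,1]>y0+H/2),1)
l=l-[0,.5];r=r+[0,.5];t=t-[0,.5];b=b+[0,.5]
def ix(v,h):
    y=(np.polyval(h,0)+h[0]*v[1])/(1-h[0]*v[0]);return np.array([np.polyval(v,y),y])
C=[ix(l,t),ix(r,t),ix(r,b),ix(l,b)];print(np.round(C,1))
np.save('corn.npy',C)
def Rm(yaw,sl):
    x=np.array([np.cos(yaw)*np.cos(sl),np.sin(yaw)*np.cos(sl),np.sin(sl)]);y=np.array([-np.sin(yaw),np.cos(yaw),0]);return np.c_[x,y,np.cross(x,y)]
w1=load('w1.png');wm=lambda x,y:(165+x/4,195+y/4)
fc=[(-33,-43),(-33,43),(33,43),(33,-43)]
L=[(w,u,*f) for u,f in zip(C,fc)];L1=[(w1,wm(*u),*f) for u,f in zip([(76,67.6),(507,109.5),(476,437),(38,388)],fc)]
for LL in(L,L1,L+L1):
    def res(p):
        R=Rm(p[3],p[4]);return np.concatenate([(proj(c,p[:3]+R@np.array([a,b,0])/1e3)-uv) for c,uv,a,b in LL])
    q=least_squares(res,[.456,-.277,.07,0,.33]);print('mould',q.x[:3].round(4),np.degrees(q.x[3:]).round(2),np.round(q.fun,1))
print('pot',atz(w,303,229,.047))
T=np.eye(4);R=np.array(w['s']['eef_rot']);p=np.array(w['s']['eef_pos'])
for z in(247,236): print('pad',proj(w,p+R@np.array([0,0,z])/1e3),proj(w,p+R@np.array([0,18,z])/1e3),proj(w,p+R@np.array([18,0,z])/1e3))
E
python3 mf.py
```

```text
[  478   170   137    91 10837] [538.64316693 215.0693919 ]
[[477.6 169.3]
 [597.4 169.9]
 [598.9 260.4]
 [479.  260.6]]
mould [ 0.4542 -0.2751  0.067 ] [-5.93 17.58] [ 0.4 -0.1 -0.4 -0.5 -0.   0.4  0.   0.1]
mould [ 0.454  -0.2773  0.068 ] [-6.22 17.5 ] [ 0.4 -1.1 -0.  -0.2 -0.9 -0.1  0.5  1.4]
mould [ 0.4534 -0.2767  0.0698] [-6.12 18.05] [-0.4 -0.7 -0.2 -0.7  0.4  1.  -0.8  0.4  0.5 -1.2  0.5 -0.5 -0.3  0.1
  0.4  1.7]
pot [ 0.45227535 -0.44572987  0.047     ]
pad [319.54347719 260.05324431] [350.85645123 260.01182479] [319.56472536 229.69114344]
pad [319.68776553 266.37218503] [352.43889267 266.32882529] [319.71313921 234.72236539]
```

Request:
jog_arm:
  plan:
    - {"slide":[-1.5,-12,0],"twist":0,"fingers":0}
    - {"slide":[-1.5,-12,0],"twist":0,"fingers":0}
    - {"slide":[-1.5,-12,40],"twist":0,"fingers":0}
    - {"slide":[-1.5,-12,75],"twist":0,"fingers":0}
    - {"slide":[-1.5,-12,75],"twist":0,"fingers":0}

```text
time: 5.35
eef_pos: [0.4499, -0.4426, 0.3015]
eef_rot: [[-0.995, 0.098, -0.007], [0.098, 0.995, 0.006], [0.007, 0.006, -1.0]]
ft_force: [-1.0, 0.2, -1.8]
width: 0.197
```

Run:
```python
from h import *
c,s=shot('wrist','w4.png');print(s['eef_pos'],s['ft_force'],s['time'])
a=cv2.imread('pics/w4.png')[140:400,200:440];cv2.imwrite('pics/c4.png',cv2.resize(a,None,fx=2.3,fy=2.3,interpolation=cv2.INTER_CUBIC))
```

```text
[ 0.44991798 -0.44260681  0.30145761] [-0.95755312  0.16960875 -1.80847124] 5.35
```

View pics/c4.png

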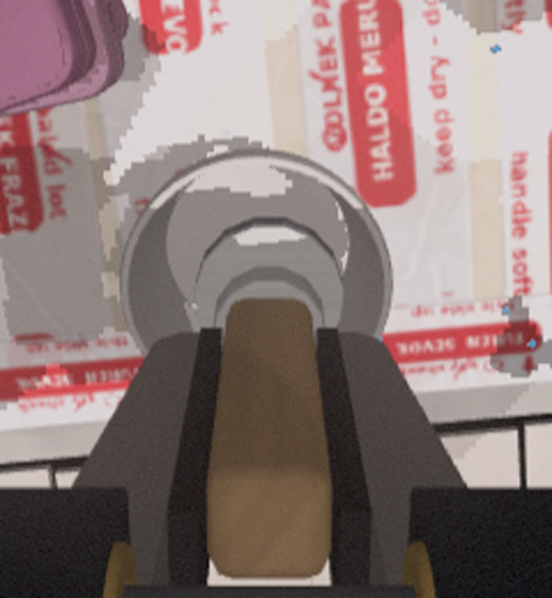

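Run:
```python
from h import *
w=load('w4.png');R=np.array(w['s']['eef_rot']);p=np.array(w['s']['eef_pos'])
def P(x,y,z): return proj(w,p+R@np.array([x,y,z])/1e3).round(1)
print('pad pred ctr/right/top lower', P(0,0,247),P(0,18,247),P(18,0,247),'upper',P(0,18,236),P(18,0,236))
pt=atz(w,311.7,262,.047);print('pot',pt, 'rim top/right',proj(w,pt+[-.0355,0,0]),proj(w,pt+[0,.0355,0]))
for z in (0.054,):
  for v in(205,): print(atz(w,311.7,v,.047))
s=manip.observe();print(s['eef_pos'],s['eef_rot'])
```

```text
pad pred ctr/right/top lower [319.5 260.1] [350.8 260. ] [319.5 229.7] upper [352.4 266.3] [319.7 234.7]
pot [ 0.45144069 -0.44596736  0.047     ] rim top/right [305.32203636 203.27728485] [371.29994974 256.21018586]
[ 0.41730121 -0.44244103  0.047     ]
[ 0.45067907 -0.44343543  0.30406687] [[-0.99513432  0.0984349  -0.00427323]
 [ 0.09841862  0.99513759  0.0038666 ]
 [ 0.00463306  0.00342722 -0.99998339]]
```

Request:
jog_arm:
  plan:
    - {"slide":[1.6,-1.3,0],"twist":0,"fingers":0}
    - {"slide":[1.6,-1.3,20],"twist":0,"fingers":0}
    - {"slide":[1.6,-1.3,40],"twist":0,"fingers":0}
    - {"slide":[1.6,-1.3,47],"twist":0,"fingers":0}
    - {"slide":[1.6,-1.3,47],"twist":0,"fingers":0}

```text
time: 5.9
eef_pos: [0.4489, -0.4445, 0.2577]
eef_rot: [[-0.995, 0.098, -0.004], [0.098, 0.995, 0.004], [0.004, 0.003, -1.0]]
ft_force: [-0.3, 0.1, -1.1]
width: 0.196
```

Request:
jog_arm:
  plan:
    - {"slide":[0,0,0],"twist":0,"fingers":0}
    - {"slide":[0,0,0],"twist":0,"fingers":0}
    - {"slide":[0,0,0],"twist":0,"fingers":0}

```text
time: 6.2
eef_pos: [0.4492, -0.4448, 0.2588]
eef_rot: [[-0.995, 0.098, -0.003], [0.098, 0.995, 0.003], [0.003, 0.002, -1.0]]
ft_force: [0.5, 0.2, -0.5]
width: 0.191
```

Request:
jog_arm:
  plan:
    - {"slide":[0,0,4],"twist":0,"fingers":0}
    - {"slide":[0,0,4],"twist":0,"fingers":0}
    - {"slide":[0,0,4],"twist":0,"fingers":0}
    - {"slide":[0,0,4],"twist":0,"fingers":0}
    - {"slide":[0,0,4],"twist":0,"fingers":0}

```text
time: 6.7
eef_pos: [0.4492, -0.4448, 0.2548]
eef_rot: [[-0.995, 0.098, -0.003], [0.098, 0.995, 0.003], [0.003, 0.002, -1.0]]
ft_force: [-0.1, -0.2, -0.1]
width: 0.195
```

Request:
jog_arm:
  plan:
    - {"slide":[0,0,-20],"twist":0,"fingers":0}
    - {"slide":[0,0,-50],"twist":0,"fingers":0}
    - {"slide":[0,0,-90],"twist":0,"fingers":0}
    - {"slide":[0,0,-120],"twist":0,"fingers":0}
    - {"slide":[0,0,-120],"twist":0,"fingers":0}

```text
time: 7.2
eef_pos: [0.4505, -0.4461, 0.3796]
eef_rot: [[-0.995, 0.098, 0.002], [0.098, 0.995, -0.003], [-0.003, -0.003, -1.0]]
ft_force: [-0.1, -0.7, -0.8]
width: 0.194
```

Request:
jog_arm:
  plan:
    - {"slide":[4,45,0],"twist":0,"fingers":0}
    - {"slide":[9,90,0],"twist":0,"fingers":0}
    - {"slide":[13,135,0],"twist":0,"fingers":0}
    - {"slide":[17,169.5,0],"twist":0,"fingers":0}
    - {"slide":[17,169.5,0],"twist":0,"fingers":0}

```text
time: 7.7
eef_pos: [0.4494, -0.2722, 0.3781]
eef_rot: [[-0.995, 0.096, 0.0], [0.096, 0.995, -0.0], [-0.0, -0.0, -1.0]]
ft_force: [-0.5, -0.4, -1.0]
width: 0.194
```

Request:
jog_arm:
  plan:
    - {"slide":[0,0,20],"twist":0,"fingers":0}
    - {"slide":[0,0,45],"twist":0,"fingers":0}
    - {"slide":[0,0,45],"twist":0,"fingers":0}
    - {"slide":[0,0,45],"twist":0,"fingers":0}

```text
time: 8.1
eef_pos: [0.4494, -0.2727, 0.3327]
eef_rot: [[-0.995, 0.096, -0.001], [0.096, 0.995, 0.0], [0.001, 0.0, -1.0]]
ft_force: [-0.1, -0.6, -0.6]
width: 0.193
```

```bash
cat >> h.py <<'E'
def st(n=6):
    f=[];
    for _ in range(n): manip.camera('wrist');s=manip.observe();f.append(s['ft_force'])
    f=np.array(f);print('F',f.mean(0).round(2),'sd',f.std(0).round(2),'p',np.round(s['eef_pos'],4),'R',np.round(s['eef_rot'],4).tolist(),'w',round(s['width']*92,2),'t',s['time'],'tq',np.round(s['torque'],3))
E
python3 -c "
from h import *
st()"
```

```text
F [ 0.02 -0.57 -1.1 ] sd [0.35 0.4  0.58] p [ 0.4497 -0.2725  0.3338] R [[-0.9954, 0.096, 0.0014], [0.096, 0.9954, -0.0011], [-0.0015, -0.001, -1.0]] w 18.15 t 8.4 tq [ 0.033 -0.016  0.055]
```

Request:
jog_arm:
  plan:
    - {"slide":[0,-3.2,6],"twist":0,"fingers":0}
    - {"slide":[0,-3.2,8],"twist":0,"fingers":0}
    - {"slide":[0,-3.2,10],"twist":0,"fingers":0}
    - {"slide":[0,-3.2,10],"twist":0,"fingers":0}

```text
time: 8.8
eef_pos: [0.4493, -0.2757, 0.3235]
eef_rot: [[-0.995, 0.096, 0.001], [0.096, 0.995, -0.001], [-0.001, -0.001, -1.0]]
ft_force: [-0.1, 1.2, -0.9]
width: 0.194
```

```bash
python3 -c "
from h import *
st(4)"
```

```text
F [ 0.21 -0.27 -0.71] sd [0.53 0.42 0.63] p [ 0.4494 -0.2757  0.3239] R [[-0.9954, 0.096, 0.0014], [0.096, 0.9954, -0.0011], [-0.0015, -0.001, -1.0]] w 18.0 t 9.0 tq [0.01  0.04  0.003]
```

Step down 1 mm per row, watching the force.

Request:
jog_arm:
  plan:
    - {"slide":[0,0,1],"twist":0,"fingers":0}
    - {"slide":[0,0,2],"twist":0,"fingers":0}
    - {"slide":[0,0,3],"twist":0,"fingers":0}
    - {"slide":[0,0,3],"twist":0,"fingers":0}

```text
time: 9.4
eef_pos: [0.4495, -0.2757, 0.321]
eef_rot: [[-0.995, 0.096, 0.002], [0.096, 0.995, -0.001], [-0.002, -0.001, -1.0]]
ft_force: [-0.4, 0.2, 2.1]
width: 0.194
```

```bash
python3 -c "
from h import *
st(4)"
```

```text
F [-0.31  0.65  2.62] sd [1.13 0.24 0.33] p [ 0.4495 -0.2757  0.321 ] R [[-0.9954, 0.096, 0.0016], [0.096, 0.9954, -0.0012], [-0.0017, -0.0011, -1.0]] w 17.69 t 9.6 tq [ 0.078 -0.034  0.039]
```

Request:
jog_arm:
  plan:
    - {"slide":[0,0,0],"twist":0,"fingers":0}
    - {"slide":[0,0,0],"twist":0,"fingers":0}
    - {"slide":[3.3,0,0.9],"twist":0,"fingers":0}
    - {"slide":[6.6,0,1.9],"twist":0,"fingers":0}
    - {"slide":[6.6,0,1.9],"twist":0,"fingers":0}
  squeeze: 5

```text
time: 10.1
eef_pos: [0.4423, -0.275, 0.3189]
eef_rot: [[-0.995, 0.096, 0.001], [0.096, 0.995, -0.001], [-0.001, -0.001, -1.0]]
ft_force: [0.2, -0.7, 1.6]
width: 0.194
```

Run:
```python
from h import *
st(4)
c,s=shot('wrist','w5.png');shot('scene','s5.png')
a=cv2.imread('pics/w5.png')[150:410,200:440];a=cv2.resize(a,(480,520))
b=cv2.imread('pics/s5.png')[190:320,250:380];b=cv2.resize(b,(320,320),interpolation=cv2.INTER_CUBIC)
o=np.zeros((520,800,3),np.uint8);o[:,:480]=a;o[:320,480:]=b;cv2.imwrite('pics/c5.png',o)
```

```text
F [-1.96 -0.51  1.51] sd [0.25 0.45 0.89] p [ 0.4425 -0.2751  0.3189] R [[-0.9954, 0.096, 0.0006], [0.096, 0.9954, -0.0009], [-0.0007, -0.0009, -1.0]] w 18.01 t 10.3 tq [-0.026  0.442 -0.025]
```

View pics/c5.png

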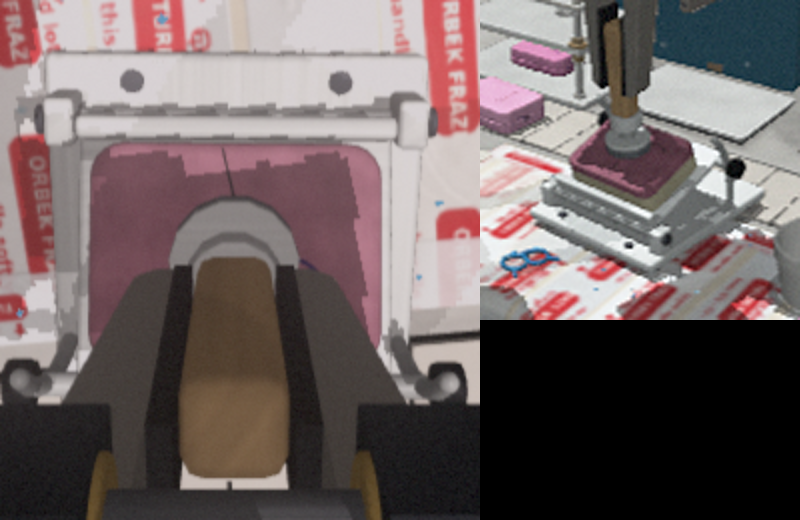

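Request:
jog_arm:
  plan:
    - {"slide":[3.1,0,1.2],"twist":0,"fingers":0}
    - {"slide":[6.3,0,2.4],"twist":0,"fingers":0}
    - {"slide":[9.4,0,3.9],"twist":0,"fingers":0}
    - {"slide":[12.5,0,5.4],"twist":0,"fingers":0}
    - {"slide":[12.5,0,5.4],"twist":0,"fingers":0}

```text
time: 10.9
eef_pos: [0.4297, -0.2738, 0.3133]
eef_rot: [[-0.995, 0.096, 0.0], [0.096, 0.995, -0.001], [-0.0, -0.001, -1.0]]
ft_force: [-2.1, -0.4, 2.0]
width: 0.196
```

```bash
cat >> h.py <<'E'
def edge(f):
    "rows of pad top rim along centre columns and of the handle-top's lower end"
    w=load(f);g=cv2.GaussianBlur(w['pixels'],(3,3),0).astype(int)
    col=g[:,312:320].mean(1); return col
E
python3 - <<'E'
from h import *
st(4);shot('wrist','w6.png')
for f in('w3.png','w4.png','w5.png','w6.png'):
    c=edge(f);d=np.abs(np.diff(c,axis=0)).sum(1);i=[k for k in range(200,420) if d[k]>18 and d[k]==d[max(0,k-2):k+3].max()];print(f,[(k,int(d[k])) for k in i])
E
```

```text
F [-2.19 -0.49  0.87] sd [0.08 0.36 0.31] p [ 0.43   -0.2738  0.3134] R [[-0.9954, 0.0959, -0.0001], [0.0959, 0.9954, -0.0007], [0.0, -0.0008, -1.0]] w 18.12 t 11.1 tq [-0.131  0.438 -0.042]
w3.png [(234, 146), (238, 117), (242, 76), (255, 36), (261, 41), (269, 61), (394, 168)]
w4.png [(204, 82), (207, 87), (224, 73), (233, 67), (238, 122), (245, 80), (255, 37), (261, 44), (269, 63), (394, 190)]
w5.png [(203, 69), (208, 65), (217, 94), (223, 23), (234, 51), (250, 69), (265, 46), (270, 46), (278, 70), (388, 133), (394, 133)]
w6.png [(221, 78), (224, 39), (231, 19), (244, 66), (271, 72), (284, 61), (287, 59), (294, 83), (381, 162), (390, 45), (394, 145)]
```

```bash
cat > tilt.py <<'E'
from h import *
from scipy.optimize import least_squares
def row(f,xd,zd,phi,x0,h):
    w=load(f);R=np.array(w['s']['eef_rot']);p=np.array(w['s']['eef_pos']);c,s=np.cos(phi),np.sin(phi)
    q=np.array([x0+xd*c-(h-zd)*s,0,171+(h-zd)*c+xd*s]);return proj(w,p+R@q/1e3)[1]
def go(D,names):
    # D: file -> (rim row, handle-bottom row, handle-top row or None, sink)
    def res(v):
        x0,h,zb=v[:3];r=[(h-76)/2,(zb-32)/1.5]
        for k,f in enumerate(names):
            a,b,t,s=D[f];ph=v[3+k]
            r.append((min(row(f,18,11+s,ph,x0,h),row(f,18,s,ph,x0,h))-a)/1.5);r.append(row(f,9,zb,ph,x0,h)-b)
            if t: r.append(row(f,-9,110,ph,x0,h)-t)
        r.append(v[3]*57.3/.5)
        return r
    q=least_squares(res,[0,76,32]+[0.1]*len(names));print(q.x[:3],np.degrees(q.x[3:]).round(1),np.round(q.fun,1))
if __name__=='__main__':
    go({'w4.png':(234,269.5,391.5,0),'w5.png':(250,278.5,388.5,1),'w6.png':(271,294.5,381.5,1)},['w4.png','w5.png','w6.png'])
E
python3 tilt.py
```

```text
[-6.54650553 84.2985534  32.23031176] [-0.3  5.4 14.3] [ 4.1  0.2  1.6  0.2  2.1 -0.1  0.2  0.1 -0.3 -1.2 -2.2 -0.5]
```

Request:
jog_arm:
  plan:
    - {"slide":[1.8,0,1.0],"twist":0,"fingers":0}
    - {"slide":[3.5,0,2.0],"twist":0,"fingers":0}
    - {"slide":[3.0,0,3.5],"twist":0,"fingers":0}
    - {"slide":[2.6,0,4.9],"twist":0,"fingers":0}
    - {"slide":[2.6,0,4.9],"twist":0,"fingers":0}

```text
time: 11.65
eef_pos: [0.4275, -0.2736, 0.3084]
eef_rot: [[-0.995, 0.096, -0.0], [0.096, 0.995, -0.001], [0.0, -0.001, -1.0]]
ft_force: [-2.3, 0.1, 4.5]
width: 0.193
```

```bash
cat > chk.py <<'E'
import sys
from h import *
st(5);f=sys.argv[1];shot('wrist',f)
c=edge(f);d=np.abs(np.diff(c,axis=0)).sum(1);i=[k for k in range(200,420) if d[k]>18 and d[k]==d[max(0,k-2):k+3].max()];print(f,[(k,int(d[k])) for k in i])
E
python3 chk.py w7.png
```

```text
F [-1.57 -0.24  4.35] sd [0.57 0.31 0.42] p [ 0.4274 -0.2736  0.3085] R [[-0.9954, 0.0959, 0.0], [0.0959, 0.9954, -0.0008], [-0.0001, -0.0008, -1.0]] w 17.65 t 11.9 tq [-0.008  0.267 -0.028]
w7.png [(202, 74), (223, 69), (230, 40), (233, 28), (237, 20), (250, 74), (278, 74), (289, 60), (292, 57), (298, 80), (379, 150), (394, 199)]
```

Run:
```python
from tilt import *
go({'w4.png':(234,269.5,391.5,0),'w5.png':(250,278.5,388.5,1),'w6.png':(271,294.5,381.5,1),'w7.png':(278,298.5,379.5,4.6)},['w4.png','w5.png','w6.png','w7.png'])
shot('scene','s7.png')
a=cv2.imread('pics/w7.png')[180:410,215:425];a=cv2.resize(a,(420,460),interpolation=cv2.INTER_CUBIC)
b=cv2.imread('pics/s7.png')[195:285,270:365];b=cv2.resize(b,(380,360),interpolation=cv2.INTER_CUBIC)
o=np.zeros((460,800,3),np.uint8);o[:,:420]=a;o[:360,420:]=b;cv2.imwrite('pics/c7.png',o)
```

```text
[-7.41150444 85.63670336 31.86762758] [-0.5  5.1 14.  16.4] [ 4.8 -0.1  1.9  0.4  2.  -0.   0.3  0.5  0.  -0.7 -1.1 -0.5 -0.6 -1.6
 -0.9]
```

View pics/c7.png

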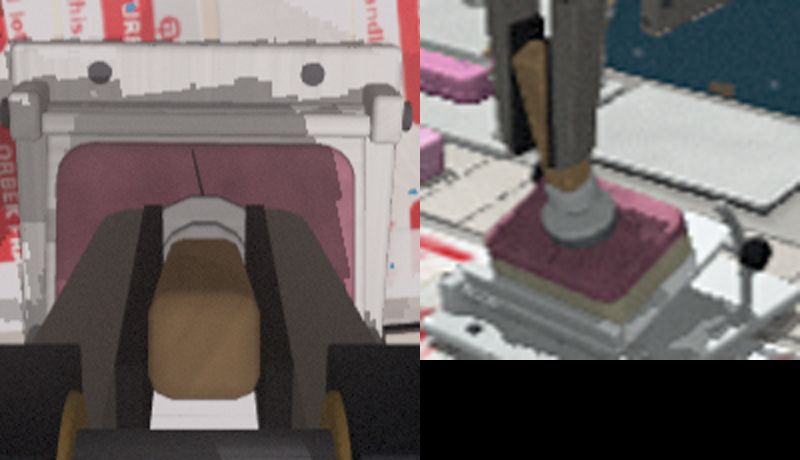

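Run:
```python
from h import *
from mf import Rm
s=load('s7.png');w=load('w7.png')
R=Rm(np.radians(-6),np.radians(18));C=np.array([.4535,-.2767,.070])
for n,(dx,dy) in dict(ctr=(0,0),dn3=(-3,0),l3=(0,3)).items():
    for c,nm in((s,'scene'),(w,'wrist')):
        P=np.array([proj(c,C+R@np.array([dx+18*np.cos(t),dy+18*np.sin(t),z])/1e3) for t in np.linspace(0,6.28,73) for z in (0,6)])
        print(n,nm,P.min(0).round(1),P.max(0).round(1))
print([proj(s,C+R@np.array([a,b,0])/1e3).round(1).tolist() for a,b in((33,43),(33,-43),(-33,-43),(-33,43))])
```

```text
[  478   170   137    91 10837] [538.64316693 215.0693919 ]
[[477.6 169.3]
 [597.4 169.9]
 [598.9 260.4]
 [479.  260.6]]
mould [ 0.4542 -0.2751  0.067 ] [-5.93 17.58] [ 0.4 -0.1 -0.4 -0.5 -0.   0.4  0.   0.1]
mould [ 0.454  -0.2773  0.068 ] [-6.22 17.5 ] [ 0.4 -1.1 -0.  -0.2 -0.9 -0.1  0.5  1.4]
mould [ 0.4534 -0.2767  0.0698] [-6.12 18.05] [-0.4 -0.7 -0.2 -0.7  0.4  1.  -0.8  0.4  0.5 -1.2  0.5 -0.5 -0.3  0.1
  0.4  1.7]
pot [ 0.45227535 -0.44572987  0.047     ]
pad [319.54347719 260.05324431] [350.85645123 260.01182479] [319.56472536 229.69114344]
pad [319.68776553 266.37218503] [352.43889267 266.32882529] [319.71313921 234.72236539]
ctr scene [300.7 242.7] [319.6 257.7]
ctr wrist [286.8 276.8] [351.3 342.2]
dn3 scene [299.8 243.6] [318.6 258.6]
dn3 wrist [286.8 271.6] [351.3 336.7]
l3 scene [299.6 242.3] [318.4 257.2]
l3 wrist [292.1 276.8] [356.6 342.2]
[[304.5, 235.0], [338.1, 247.3], [317.0, 269.2], [283.4, 255.1]]
```

Request:
jog_arm:
  plan:
    - {"slide":[0,0,0],"twist":0,"fingers":0}
    - {"slide":[0,0,0],"twist":0,"fingers":0}
    - {"slide":[0,0,0],"twist":0,"fingers":0}
    - {"slide":[0,0,0],"twist":0,"fingers":0}
    - {"slide":[0,0,0],"twist":0,"fingers":0}
  squeeze: 3.5

```text
time: 12.5
eef_pos: [0.4274, -0.2736, 0.3085]
eef_rot: [[-0.995, 0.096, -0.0], [0.096, 0.995, -0.001], [-0.0, -0.001, -1.0]]
ft_force: [-2.5, -0.2, 3.4]
width: 0.194
```

```bash
python3 chk.py w8.png
python3 - <<'E'
from h import *
a=load('w7.png')['pixels'];b=load('w8.png')['pixels']
for nm,(y0,y1,x0,x1) in dict(top=(335,392,280,350),ferr=(275,302,295,335),mould=(245,275,240,300)).items():
    print(nm,cv2.phaseCorrelate(*[cv2.cvtColor(i[y0:y1,x0:x1],cv2.COLOR_RGB2GRAY).astype(np.float32) for i in(a,b)]))
E
```

```text
F [-2.77 -0.67  3.75] sd [0.55 0.27 0.6 ] p [ 0.4274 -0.2736  0.3085] R [[-0.9954, 0.0959, -0.0], [0.0959, 0.9954, -0.0008], [-0.0, -0.0008, -1.0]] w 17.88 t 12.75 tq [-0.051  0.351 -0.03 ]
w8.png [(202, 74), (223, 69), (230, 42), (233, 27), (237, 20), (250, 71), (278, 77), (289, 62), (292, 57), (298, 80), (379, 150), (394, 200)]
top ((-0.008935301163063514, -0.09974069083347459), 1.0017661779015152)
ferr ((-0.0015999619085711458, 0.5190723955754528), 0.9814290183561819)
mould ((-0.10036449141970394, 0.12750499030824614), 0.99851586288876)
```

```bash
cat > ft.py <<'E'
from h import *
A=[]
for _ in range(16): manip.camera('wrist');s=manip.observe();A.append(np.r_[s['ft_force'],s['torque']])
A=np.array(A);print(A.mean(0).round(3),(A.std(0)/4).round(3),s['time'])
m=A.mean(0);F=m[:3]-[.1,-.4,-.95];t=m[4]
h=np.array([.995,-.096]);Fh=F[:2]@h; th=m[3:5]@np.array([.096,.995])
print('Fh',Fh,'Fz',F[2],'angle',np.degrees(np.arctan2(-Fh,F[2])),'th',th)
# CoP on plane through expected pad centre (.024,-.239), slope 18
for sl in(18,):
    x=np.array([np.cos(np.radians(sl)),np.sin(np.radians(sl))]);c=np.array([.024,-.239])
    # th = rz*Fh - rx*Fz, r=c+u*x
    u=(th-(c[1]*Fh-c[0]*F[2]))/(x[1]*Fh-x[0]*F[2]);print('CoP upslope mm',u*1e3)
E
python3 ft.py
```

```text
[-2.64  -0.167  3.835 -0.096  0.404 -0.008] [0.14  0.134 0.106 0.006 0.009 0.007] 13.6
Fh -2.7487734558595833 Fz 4.785289210472665 angle 29.87398985520862 th 0.39257030663396936
CoP upslope mm 27.689965406095233
```

Request:
jog_arm:
  plan:
    - {"slide":[0.7,0,0.4],"twist":0,"fingers":0}
    - {"slide":[1.4,0,0.8],"twist":0,"fingers":0}
    - {"slide":[1.4,0,0.8],"twist":0,"fingers":0}

```text
time: 13.9
eef_pos: [0.4262, -0.2735, 0.3078]
eef_rot: [[-0.995, 0.096, 0.001], [0.096, 0.995, -0.001], [-0.001, -0.001, -1.0]]
ft_force: [-0.4, 0.6, 5.1]
width: 0.196
```

```bash
python3 ft.py;python3 chk.py w9.png
```

```text
[ 0.046  0.153  4.596  0.032 -0.018  0.012] [0.092 0.128 0.109 0.009 0.011 0.004] 14.7
Fh -0.10722850439819674 Fz 5.545605700909549 angle 1.107719443416216 th -0.014692410555709568
CoP upslope mm -17.48048280648129
F [-0.   -0.16  4.42] sd [0.41 0.52 0.41] p [ 0.426  -0.2735  0.3077] R [[-0.9954, 0.0959, -0.0], [0.0959, 0.9954, -0.0008], [-0.0, -0.0008, -1.0]] w 18.07 t 14.95 tq [-0.058 -0.041  0.044]
w9.png [(202, 78), (222, 78), (232, 38), (236, 21), (253, 71), (281, 66), (292, 52), (300, 79), (379, 139), (394, 199)]
```

Request:
jog_arm:
  plan:
    - {"slide":[-0.5,0,-0.3],"twist":0,"fingers":0}
    - {"slide":[-0.2,0,-1.2],"twist":0,"fingers":0}
    - {"slide":[-0.2,0,-1.2],"twist":0,"fingers":0}

```text
time: 15.3
eef_pos: [0.4261, -0.2734, 0.3089]
eef_rot: [[-0.995, 0.096, -0.0], [0.096, 0.995, -0.001], [0.0, -0.001, -1.0]]
ft_force: [-1.2, -0.5, 3.3]
width: 0.199
```

```bash
python3 ft.py
```

```text
[-1.27  -0.78   2.715 -0.159  0.248 -0.025] [0.129 0.166 0.09  0.007 0.009 0.008] 16.1
Fh -1.3261964584990507 Fz 3.664800551521939 angle 19.893878762861238 th 0.23155795334319765
CoP upslope mm -0.6552116557910087
```

Request:
jog_arm:
  plan:
    - {"slide":[0,0,0],"twist":0,"fingers":0}
    - {"slide":[0,0,0],"twist":0,"fingers":0}
    - {"slide":[0,0,0],"twist":0,"fingers":0}
  squeeze: 12

```text
time: 16.4
eef_pos: [0.4262, -0.2735, 0.3089]
eef_rot: [[-0.995, 0.096, -0.0], [0.096, 0.995, -0.001], [-0.0, -0.001, -1.0]]
ft_force: [-0.9, -0.8, 2.3]
width: 0.196
```

```bash
python3 ft.py; python3 chk.py w10.png
python3 - <<'E'
from h import *
shot('scene','s10.png');shot('top','t10.png')
a=cv2.imread('pics/w10.png')[:410];a=cv2.resize(a,(500,320))
b=cv2.imread('pics/s10.png')[195:285,270:365];b=cv2.resize(b,(300,284),interpolation=cv2.INTER_CUBIC)
d=cv2.resize(cv2.imread('pics/s10.png')[180:380,190:440],(350,280))
o=np.zeros((600,800,3),np.uint8);o[:320,:500]=a;o[:284,500:]=b;o[320:,:350]=d;cv2.imwrite('pics/c10.png',o)
E
```

```text
[-1.443 -0.682  2.634 -0.159  0.276 -0.019] [0.091 0.138 0.15  0.007 0.006 0.009] 17.2
Fh -1.5086522788158507 Fz 3.5841137029298693 angle 22.827567543429016 th 0.25965449463357837
CoP upslope mm 3.8438913618974984
F [-1.44 -0.47  2.6 ] sd [0.6  0.18 0.22] p [ 0.4262 -0.2735  0.3089] R [[-0.9954, 0.0958, -0.0001], [0.0958, 0.9954, -0.0008], [0.0, -0.0008, -1.0]] w 18.01 t 17.45 tq [-0.186  0.207 -0.009]
w10.png [(201, 80), (204, 73), (222, 79), (232, 39), (235, 26), (252, 72), (280, 67), (291, 60), (294, 49), (300, 83), (379, 149), (394, 200)]
```

View pics/c10.png

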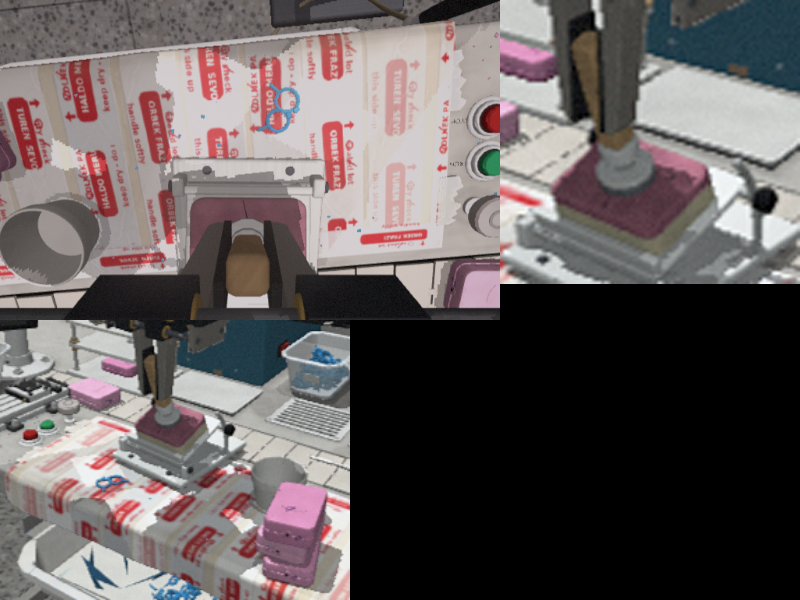

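```bash
python3 -c "
from h import *
print(manip.job_done())"
```

```text
the job is handed in; nothing more can be done
None
```

I dipped the dauber and am holding its pad on the middle of the mould face with a light push. The job went in at about 17.5 s of the 42 s allowed.

**Dip:** I gripped the dauber by its handle and lowered the pad to roughly 2 mm above the pot floor. I held it there for under a second, then lifted it clear. The force readings showed no contact, and the pot is standing in the last picture.

**Tilt and press:** The jog tool cannot tilt the hand. I pressed the pad's edge on the mould with a light grip and moved the tool in an arc, so the dauber turned between the jaws to the slope (estimated at about 18°). I then backed off to a light push and tightened the grip to 12 N.

**Last checks:**
- **Push:** about 3.9 N, steady, directed about 23° from vertical, against a face normal at about 18°.
- **Flushness along the slope:** the centre of pressure is about 4 mm upslope of the pad centre, well inside the 18 mm pad radius, so the pad lies flat in that direction.
- **Position:** the pad is within about 2 to 3 mm of the middle of the face by the camera.
- **Surroundings:** in the last picture the easel, pot and the other things looked undisturbed.

**Weaker or disagreeing checks:**
- An earlier camera fit of the handle gave 16.4°, about 1.5° below the slope estimate. I trusted the contact forces instead.
- The sideways torque did not settle the left-right pressure balance. Flushness in that direction rests on the alignment of the grip, estimated to be within about 0.5°.

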